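# Return a reagent pack to a tight rack row and close the row up

### The arm

A 6-joint arm with a two-finger parallel gripper is mounted at the origin on the work surface. World frame = base frame: x ahead of the robot, y to its left, z up, the work surface at z = 0. Lengths are in m, angles in rad, forces in N, time in s.
With the tool pointing down it reaches from about 0.3 to 0.875 m from the base axis. Payload 6.4 kg.
Tool frame: the origin (TCP) lies at the very end of the fingers, on their centre line; the grasp point (between the pads) lies 19 mm behind it; x points along the fingers, y is the direction in which the jaws open and shut, and the axes are right-handed (so a half turn about x gives the same grasp; the last joint's range is limited). The gripper opens to 85 mm and grips with 20 to 120 N. Pads are 22 mm wide; open, the fingers measure 114 mm over their backs; the gripper's body (76 mm by 85 mm) begins 54 mm behind the grasp point. The pads swing forward as they close: fully open they stand 13 mm farther back than shut.
Start: joints at [-1.427, 0.181, 1.607, -0, 1.354, -0.206], TCP at [0.197, -0.54, 0.231] pointing down, gripper open.
Joint ranges: [-2.99, 2.99], [-0.89, 2.07], [0.3, 2.58], [-1.14, 4.28], [0, 2.63], [-3.12, 3.12]. Speed limits (rad/s): [2.57, 2.57, 3.01, 3.14, 3.14, 3.14].

### API

Orientations are given as a unit quaternion [w, x, y, z].
In Python, from bench import status, optics, hand_in gives the robot as it stands. The module is installed in compiled form; this text tells all that it offers.
- The arm moves only by the shell command python3 -m jog 'ROWS'. ROWS is JSON, one flat list of numbers, 5 for each row, row after row: the shift along the tool's x, y, z in mm, then the turn about the tool's x in degrees, then the opening in per cent of the stroke, from 0 (shut) to 100 (fully open). In form: [tx, ty, tz, yaw, gripper, tx, ty, tz, yaw, gripper, ...]. A call has exactly 5 rows; each row is the pose to reach, as a shift and turn from the pose commanded when the call began, along the tool's axes at that moment; what a row does not reach only later rows make up. A row lasts 1/10 s, in which the tool goes at most 50 mm and 8.59 degrees, less where a joint would pass 70% of its speed; a pose out of reach is approached as far as the arm can. A call with a gripper value outside its range is refused whole. The fingers move at their own pace and stop on an object; the grip force is fixed at half the most. Time passes only in rows, so rows that repeat a pose let the fingers close, or fill a call up. It gives the time, the measured TCP pose, the force and the opening at its end, in the units of the state.
- status.get_obs(): the state, without advancing time (a new reading comes with each control period).
- optics.camera(name): name is "side" or "top"; returns the picture (384x512x3 uint8, red, green, blue); there is no depth.
- optics.get_calibration(name): a dict with "vertical_fov" (degrees; the focal length in pixels is half the picture's height over the tangent of half this angle, whatever the lens; pixels are square), "cx", "cy" (the principal point, pixels), "k1" (the pictures are not rectified: a ray, as slopes to the right and down, at radius r is drawn at 1 + k1 r^2 times it, then the intrinsics apply), "extrinsics" (4x4, takes a point from camera to world coordinates). Camera axes: x right, y up, looking along -z (the intrinsics and any distortion apply to the point x, -y, -z); pixel columns grow to the right and rows downward; lengths in m; the calibration is good to about 2 mm. A picture is of the moment at which its call begins. get_calibration takes no time and is no camera call.
- hand_in(): hands the job in, once; it reports no verdict.
The state is a dict: "time_s": time; "q": joint angles; "dq": joint speeds; "joint_efforts": joint torques, N m; "eef_pos": TCP position; "eef_rot": TCP orientation; "wrist_force": force on the tool from outside, world axes, zero at the start; "torque": the same for the moment, N m; "opening": opening from 0.0 (shut) to 1.0 (fully open).
Only numpy, scipy, OpenCV 4.12 (cv2) and the standard library are available. Lean on these libraries where they do the work, as an engineer would, in place of code of your own. Each camera call takes 0.05 s, during which the arm holds its last target. There are 200 camera calls.

### The job

Put the spare reagent pack from the bench back into the rack, in the row right next to the pack of its own kind (the one with a single big cap), on either side of it: nudge the standing packs apart, together with the rack's sliding stop, to make room, and set it down on the rack's floor. Then press the sliding stop up against the row until you feel the whole row come snug against the fixed end. The packs are thin-walled, so never squeeze the row with more than about 20 N (2 kg) and do not drop or slam the pack in; keep them all upright in the rack, and leave the other things on the bench alone.

Things in the scene. Friction and masses are not known exactly. Their poses are not given: they have to be found in the camera images.
- spare: Reagent pack: upright white plastic bottle, 54 mm deep (x), 33 mm thick (y, along the row), body 88 mm high, 102 mm with caps, 80 to 160 g. Origin: centre of underside, z up. The one to put away: ONE big cap (29 mm across) mid-top. Stands on the bench in front of the rack, turned up to 0.6 rad. Either way round will do. Foot edges slope in 4 mm over the lowest 6 mm.
- mate: Reagent pack: upright white plastic bottle, 54 mm deep (x), 33 mm thick (y, along the row), body 88 mm high, 102 mm with caps, 80 to 160 g. Origin: centre of underside, z up. Same kind as the spare one, ONE big cap; in one of the three middle places of the row of five. Shoulders of all packs slope in 5 mm from 76 to 88 mm up.
- pack_a: Reagent pack: upright white plastic bottle, 54 mm deep (x), 30 to 36 mm thick (y, along the row), body 88 mm high, 102 mm with caps, 80 to 160 g. Origin: centre of underside, z up. TWO small caps (17 mm across), one behind the other; stands in the row. Packs differ in thickness; which is which is not known.
- pack_b: Reagent pack: upright white plastic bottle, 54 mm deep (x), 30 to 36 mm thick (y, along the row), body 88 mm high, 102 mm with caps, 80 to 160 g. Origin: centre of underside, z up. TWO small caps (17 mm across), one behind the other; stands in the row. Packs differ in thickness; which is which is not known.
- pack_c: Reagent pack: upright white plastic bottle, 54 mm deep (x), 30 to 36 mm thick (y, along the row), body 88 mm high, 102 mm with caps, 80 to 160 g. Origin: centre of underside, z up. TWO small caps (17 mm across), one behind the other; stands in the row. Packs differ in thickness; which is which is not known.
- pack_d: Reagent pack: upright white plastic bottle, 54 mm deep (x), 30 to 36 mm thick (y, along the row), body 88 mm high, 102 mm with caps, 80 to 160 g. Origin: centre of underside, z up. TWO small caps (17 mm across), one behind the other; stands in the row. Packs differ in thickness; which is which is not known.
- rack: Low grey sheet-steel rack fixed to the bench; five packs stand in a row along its y with gaps of 0 to 6 mm. Origin: under the middle of the channel, at bench height, z up. Floor 5 mm thick (standing packs' origins at z = 5 mm). Lips along the row, 18 mm high, 62 mm apart in x (a pack has 4 mm play each side). Outside the far lip a rod, up to x = 49 mm and 22 mm high. Floor plate ends at y = -150 mm.
- end_wall: Fixed end wall of the rack. Origin: foot of its inner face (rack y = +105 mm, at the rack's floor), axes as the rack's. The wall is faced with rubber, 6 mm thick and reaches 93 mm above the bench; the row is to be snug against it.
- stop: Sliding steel stop closing the -y end of the row: plate 52 mm wide, 5 mm thick, to 90 mm above the bench, faced with rubber. Slides along rack y; about 2.5 N moves it and it stays where left. Origin: foot of its inner face (towards the packs), axes as the rack's. Its outer end of travel is at rack y = -107.5 mm; a row of six packs then has a few mm of play in all. At the start it is 0 to 7 mm from the last pack.
- fin_end (a point): Middle of the outer end face of the stop's finger fin, 41 mm above the bench, 33 mm in -y from the stop's inner face. The fin is 10 mm thick in x, 28 mm long in y, from 6 to 76 mm above the bench; it can be pinched from above, or its end pushed in +y.
- bottle: Bystander: small round amber bottle, 52 mm across, 100 mm high, on the bench in front of the rack. Origin: centre of its underside.
- tube_rack: Bystander: test-tube rack 120 x 52 mm with stoppered tubes, 94 mm high, left of the rack. Origin: centre of its underside.
- beaker: Bystander: beaker 70 mm across, 85 mm high, right of the rack. Origin: centre of its underside.

How it is judged:
By the outcome, as a careful person would: the job done as asked, in the order asked, and still so for the second after the job is handed in, with the robot touching nothing.
It also fails if it takes over 72 s, if anything falls off the work surface, if the arm or the gripper's body presses on something with over 40 N, if the wrist force passes 120 N, or if a joint passes its speed limit or range.

## Working session

There is one attempt and no reset: what is moved stays moved. The work goes in short steps, Python scripts to look and compute and a shell command to move; the robot and the scene stay as the last step left them, time stands still between calls to the robot, and variables do not carry over. Pictures are saved under pics/ and viewed, on a budget of 10 in all, crops included, one or two more only if the job needs it, and the job is handed in when it is done.

```bash
mkdir -p pics
cat > h.py <<'E'
import numpy as np, cv2
from bench import status, optics
def K(c): 
    f=192/np.tan(np.radians(c['vertical_fov'])/2); return f
def ray(c,u,v):
    f=K(c); d=np.array([(u-c['cx'])/f,(v-c['cy'])/f]); s=d.copy()
    for _ in range(20): s=d/(1+c['k1']*(s@s))
    E=np.array(c['extrinsics']); return E[:3,3],E[:3,:3]@np.array([s[0],-s[1],-1])
def onz(c,u,v,z):
    o,d=ray(c,u,v); return o+d*(z-o[2])/d[2]
def proj(c,p):
    E=np.array(c['extrinsics']); q=E[:3,:3].T@(np.array(p)-E[:3,3]); s=np.array([q[0],-q[1]])/-q[2]
    s=s*(1+c['k1']*(s@s)); return s*K(c)+[c['cx'],c['cy']]
def snap(n,f):
    im=optics.camera(n); cv2.imwrite('pics/'+f,im[:,:,::-1]); return im
E
python3 - <<'E'
from h import *
a=snap('top','t0.png');b=snap('side','s0.png')
for n in('top','side'): print(n,optics.get_calibration(n))
print(status.get_obs())
cv2.imwrite('pics/t0b.png',cv2.resize(a[:,:,::-1],(800,600),interpolation=cv2.INTER_CUBIC))
cv2.imwrite('pics/s0b.png',cv2.resize(b[:,:,::-1],(800,600),interpolation=cv2.INTER_CUBIC))
E
```

```text
top {'vertical_fov': 49.03807827179847, 'cx': 254.93287294904147, 'cy': 194.84633016752127, 'k1': -0.1380538637162577, 'extrinsics': array([[-0.00581302,  0.99410571, -0.10825915,  0.44737439],
       [-0.99991554, -0.00452002,  0.01218515, -0.0161793 ],
       [ 0.01162399,  0.10832083,  0.99404803,  1.19748555],
       [ 0.        ,  0.        ,  0.        ,  1.        ]])}
side {'vertical_fov': 49.69718664375478, 'cx': 248.88258578722284, 'cy': 186.78232715833164, 'k1': -0.00512285324916494, 'extrinsics': array([[ 0.99884464,  0.02936886, -0.03803751,  0.51681827],
       [-0.04796529,  0.56066114, -0.82665496, -0.81252265],
       [-0.00295176,  0.82752436,  0.56142206,  0.60572173],
       [ 0.        ,  0.        ,  0.        ,  1.        ]])}
{'time_s': 0.1, 'q': array([-1.42725977e+00,  1.81457143e-01,  1.60792239e+00, -3.82149812e-06,
        1.35383516e+00, -2.06291681e-01]), 'dq': array([ 0.00191148, -0.00146916, -0.00467411,  0.00010931,  0.00137407,
       -0.00209497]), 'joint_efforts': array([-1.26189580e-04, -4.45877516e+01, -3.52237952e+01, -2.49328687e-04,
        4.18192489e-03,  4.24513212e-05]), 'eef_pos': array([ 0.19701815, -0.53964628,  0.23047271]), 'eef_rot': array([ 0.12248025,  0.69633378,  0.12362673, -0.69630043]), 'wrist_force': array([-0.23444193, -0.62290269, -0.80376984]), 'torque': array([-0.00868906,  0.06070866, -0.02992051]), 'opening': 0.9982002805524217}
```

View pics/t0b.png

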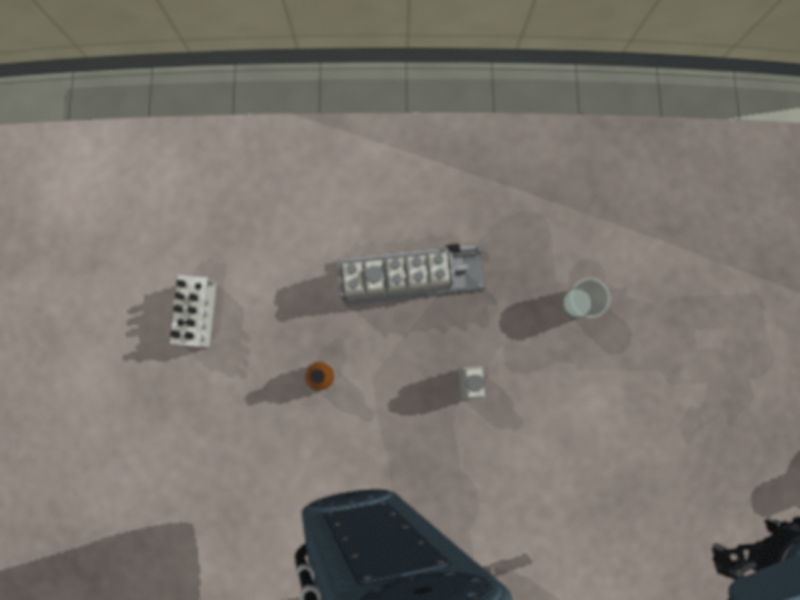

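View pics/s0b.png

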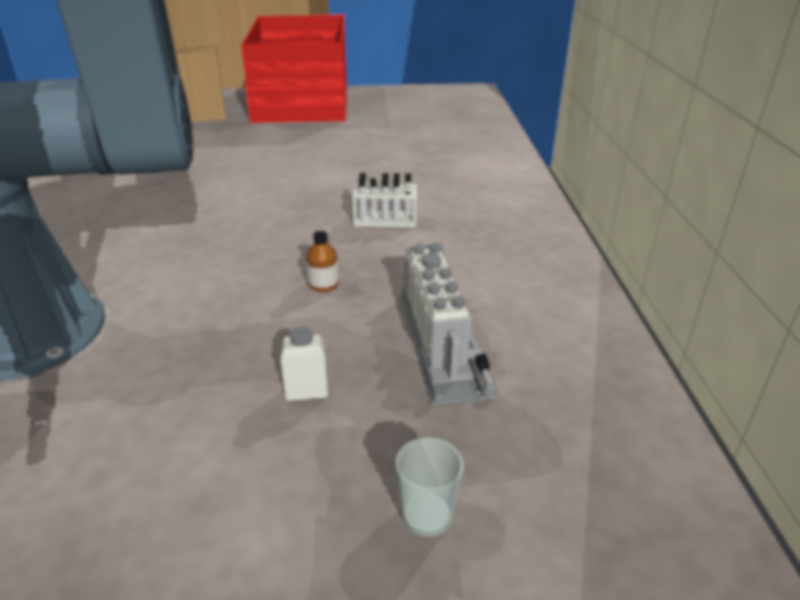

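The top view shows the row at (340–485, 245–305), with +y to the left. The mate is second from the fixed end, cap at (374,273). The stop is at about (460,270) on the -y end, and the spare is at (474,382). I'll zoom both views and measure.

Run:
```python
from h import *
a=cv2.imread('pics/t0.png');b=cv2.imread('pics/s0.png')
c=a[145:265,205:325]; d=b[145:265,165:325]
A=cv2.resize(c,None,fx=5,fy=5,interpolation=cv2.INTER_CUBIC)
cv2.imwrite('pics/t0c.png',A)
ct=optics.get_calibration('top');cs=optics.get_calibration('side')
g=cv2.cvtColor(a,cv2.COLOR_BGR2HSV)
m=((g[...,2]>150)&(g[...,1]<60)).astype(np.uint8)
cn,_=cv2.findContours(m,cv2.RETR_EXTERNAL,2)
for k in cn:
    if cv2.contourArea(k)>50:
        r=cv2.minAreaRect(k); bx=cv2.boxPoints(r); print(np.round(r[0],1),np.round(r[1],1),r[2]); print([np.round(onz(ct,*p,.088)[:2],3) for p in bx])
```

```text
[ 55.9 237.6] [22.  33.8] 10.007980346679688
[array([0.414, 0.547]), array([0.505, 0.533]), array([0.495, 0.47 ]), array([0.405, 0.484])]
[ 88.2 183.4] [ 7.4 17.2] 12.994616508483887
[array([0.581, 0.437]), array([0.627, 0.428]), array([0.622, 0.407]), array([0.576, 0.416])]
[117.8 196.3] [36.3 47.2] 6.009006023406982
[array([0.508, 0.393]), array([0.635, 0.384]), array([0.624, 0.283]), array([0.498, 0.294])]
[162.3 176.1] [26.6 22.8] 18.434947967529297
[array([0.602, 0.261]), array([0.661, 0.243]), array([0.637, 0.174]), array([0.579, 0.193])]
[238.3  96. ] [16.   9.4] 12.994616508483887
[array([0.833, 0.039]), array([0.859, 0.033]), array([ 0.849, -0.01 ]), array([ 0.823, -0.004])]
[13.1 88.7] [17.   7.9] 28.300758361816406
[array([0.883, 0.698]), array([0.904, 0.689]), array([0.877, 0.637]), array([0.856, 0.647])]
[ 70.6 112.2] [ 70.4 106.9] 87.61405944824219
[array([0.909, 0.662]), array([0.908, 0.339]), array([0.706, 0.321]), array([0.699, 0.632])]
[495.5  73.5] [ 7. 31.] 90.0
[array([ 0.934, -0.693]), array([ 0.94 , -0.798]), array([ 0.918, -0.794]), array([ 0.912, -0.69 ])]
```

View pics/t0c.png

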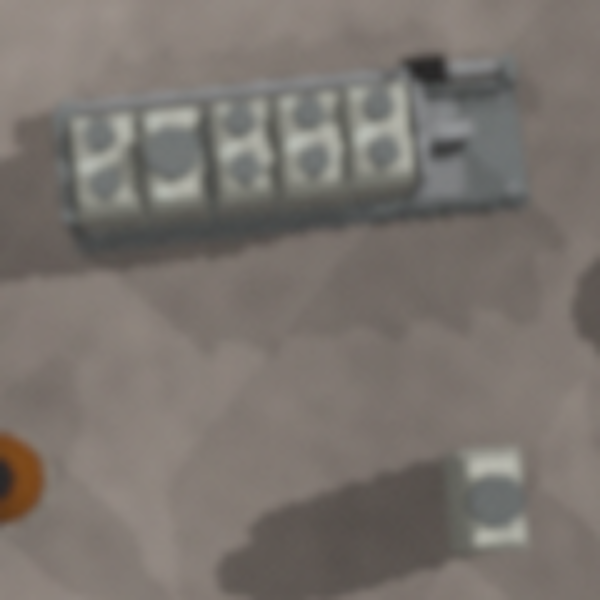

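The zoom shows cap centres (crop px) for the row: (105,160), mate (172,152), (243,145), (311,134) and (380,128). The spare's cap is at (493,500), and the fin runs along about (430–475,132).

```bash
python3 - <<'E'
from h import *
ct=optics.get_calibration('top')
P=lambda x,y,z:onz(ct,(x+.5)/5-.5+205,(y+.5)/5-.5+145,z)
for n,p,z in [('p1a',(104,138),.107),('p1b',(107,182),.107),('mate',(172,152),.107),('p3a',(240,120),.107),('p3b',(246,169),.107),('p4a',(308,110),.107),('p4b',(315,158),.107),('p5a',(377,102),.107),('p5b',(384,153),.107),('spare',(493,500),.102),
 ('s1',(465,450),.088),('s2',(522,449),.088),('s3',(526,545),.088),('s4',(470,548),.088),('lipL',(80,240),.018),('lipR',(523,203),.018),('rackR_top',(515,60),.022),('plateR',(524,200),.005),('finend',(474,131),.076),('finstart',(430,137),.076)]:
    print(n,np.round(P(*p,z)[:2]*1000,1))
C=[(105.5,160),(172,152),(243,144.5),(311.5,134),(380.5,127.5)]
Q=np.array([P(*c,.107)[:2] for c in C]); d=np.polyfit(Q[:,1],Q[:,0],1); print(d,np.degrees(np.arctan(d[0])))
print(np.linalg.norm(np.diff(Q,axis=0),axis=1))
E
sed -n 1,1p /dev/null
```

```text
p1a [626.2  47.6]
p1b [602.9  45.9]
mate [618.6  11.9]
p3a [635.5 -23.8]
p3b [609.5 -26.8]
p4a [640.7 -59.6]
p4b [615.1 -63. ]
p5a [644.8 -96. ]
p5b [617.7 -99.3]
spare [ 436.1 -154.3]
s1 [ 462.3 -141.6]
s2 [ 462.6 -171.8]
s3 [ 412.2 -173.1]
s4 [ 410.9 -143.5]
lipL [582.6  66.2]
lipR [ 602.7 -184.8]
rackR_top [ 684.4 -181.4]
plateR [ 606.1 -187.2]
finend [ 634.4 -150.6]
finstart [ 631.2 -126.7]
[-0.11776398  0.61998891] -6.716444456611895
[0.03507919 0.03741855 0.03639268 0.03647247]
```

```bash
cat >> h.py <<'E'
from scipy.spatial.transform import Rotation as R
RY=np.radians(6.2); EY=np.array([-np.sin(RY),np.cos(RY),0]); EX=np.array([np.cos(RY),np.sin(RY),0])
def to(x,y,z,deg):
    o=status.get_obs(); w=o['eef_rot']; M=R.from_quat([w[1],w[2],w[3],w[0]]).as_matrix()
    t=M.T@(np.array([x,y,z])*1e-3-o['eef_pos'])*1e3
    j=M[:,1]; a=np.degrees(np.arctan2(j[1],j[0])); dn=(a-deg+90)%180-90 # tool x points down
    print('t',round(o['time_s'],2),'pos',np.round(o['eef_pos']*1e3,1),'jaw',round(a,2),'F',np.round(o['wrist_force'],1),'op',round(o['opening'],3))
    print('-> shift',np.round(t,1),'yaw',round(dn,2),'q',np.round(o['q'],2),'down',np.round(M[:,0],3))
E
python3 -c "
from h import *
to(622.5,-25.5,180,6.2)"
```

```text
t 0.1 pos [ 197.  -539.6  230.5] jaw -69.96 F [-0.2 -0.6 -0.8] op 0.998
-> shift [  51.2 -337.1 -575.9] yaw -76.16 q [-1.43  0.18  1.61 -0.    1.35 -0.21] down [-0.     0.002 -1.   ]
```

```bash
python3 -m jog '[10,-337,-576,-76,100,20,-337,-576,-76,100,30,-337,-576,-76,100,40,-337,-576,-76,100,50,-337,-576,-76,100]'; python3 -c "
from h import *
to(622.5,-25.5,180,6.2)"
```

```text
time_s: 0.6
eef_pos: [0.3571, -0.3462, 0.2185]
eef_rot: [0.371, 0.602, 0.371, -0.602]
wrist_force: [0.0, -0.8, 0.0]
opening: 0.997
t 0.6 pos [ 357.1 -346.2  218.5] jaw -26.66 F [ 0.  -0.8  0. ] op 0.997
-> shift [  38.5   93.3 -405.7] yaw -32.86 q [-1.01  0.02  1.81  0.    1.31 -0.54] down [ 0. -0. -1.]
```

```bash
python3 -m jog '[10,93,-406,-33,100,20,93,-406,-33,100,30,93,-406,-33,100,38,93,-406,-33,100,38,93,-406,-33,100]'; python3 -c "
from h import *
to(622.5,-25.5,180,6.2)"
```

```text
time_s: 1.1
eef_pos: [0.5169, -0.1549, 0.1992]
eef_rot: [0.526, 0.472, 0.526, -0.472]
wrist_force: [1.1, -0.8, 0.2]
opening: 1.002
t 1.1 pos [ 516.9 -154.9  199.2] jaw 6.22 F [ 1.1 -0.8  0.2] op 1.002
-> shift [  19.2  119.  -117.1] yaw 0.02 q [-0.51  0.13  1.73 -0.    1.28 -0.62] down [-0. -0. -1.]
```

```bash
python3 -m jog '[10,119,-117,0,100,19,119,-117,0,100,19,119,-117,0,100,19,119,-117,0,100,19,119,-117,0,100]'
python3 - <<'E'
from h import *
to(622.5,-25.5,40,6.2)
a=snap('top','t1.png');b=snap('side','s1.png')
A=cv2.resize(a[135:235,190:330],None,fx=4,fy=4,interpolation=2);B=cv2.resize(b[120:270,240:340],None,fx=4,fy=4,interpolation=2)
c=np.zeros((600,800,3),np.uint8);A=cv2.resize(A,(400,286));c[:286,:400]=A;c[:600,400:]=B;cv2.imwrite('pics/c1.png',c[:,:,::-1])
E
```

```text
time_s: 1.6
eef_pos: [0.6224, -0.0257, 0.1793]
eef_rot: [0.526, 0.472, 0.527, -0.472]
wrist_force: [-0.5, -0.4, -1.2]
opening: 1.003
t 1.6 pos [622.4 -25.7 179.3] jaw 6.22 F [-0.5 -0.4 -1.2] op 1.003
-> shift [ 1.393e+02  4.000e-01 -1.000e-01] yaw 0.02 q [-0.23  0.33  1.53  0.    1.28 -0.34] down [-0.002  0.001 -1.   ]
```

View pics/c1.png

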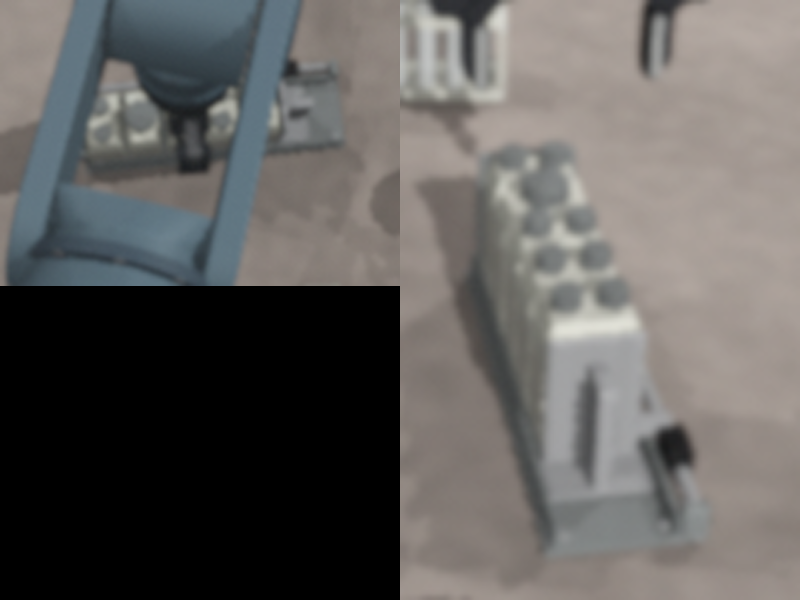

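The hand is over the third pack, straddling it. I'll cross-check the cap positions from the side view, then go down.

```bash
python3 - <<'E'
from h import *
cs=optics.get_calibration('side')
for n,x,y in [('mate',545,188),('p3',559,219),('p4',572,255),('p5',589,295)]:
    print(n,np.round(onz(cs,(x-400+.5)/4-.5+240,(y+.5)/4-.5+120,.107)*1e3,1))
for n,x,y,z in [('finend_bot',600,487,.006),('finend_top',604,388,.076)]:
    print(n,np.round(onz(cs,(x-400+.5)/4-.5+240,(y+.5)/4-.5+120,z)*1e3,1))
E
python3 -m jog '[40,0,0,0,100,80,0,0,0,100,100,0,0,0,100,115,0,0,0,100,130,0,0,0,100]'
```

```text
mate [616.8   1.3 107. ]
p3 [621.2 -32.3 107. ]
p4 [624.3 -68.9 107. ]
p5 [ 628.8 -106.9  107. ]
finend_bot [ 635.2 -143.6    6. ]
finend_top [ 633.2 -146.2   76. ]
time_s: 2.2
eef_pos: [0.6221, -0.0296, 0.0506]
eef_rot: [0.525, 0.474, 0.525, -0.473]
wrist_force: [0.4, -1.2, -0.3]
opening: 1.003
```

```bash
python3 -c "
from h import *
to(622.5,-25.5,40,6.2)"
```

```text
t 2.2 pos [622.1 -29.6  50.6] jaw 5.9 F [ 0.4 -1.2 -0.3] op 1.003
-> shift [10.5  0.8 -4. ] yaw -0.3 q [-0.24  0.49  1.6  -0.    1.05 -0.34] down [ 0.001 -0.    -1.   ]
```

```bash
python3 -m jog '[0,0,0,0,100,0,0,0,0,100,0,0,0,0,100,0,0,0,0,100,0,0,0,0,100]'; python3 -c "
from h import *
to(622.5,-25.5,40,6.2);print(status.get_obs()['joint_efforts'],status.get_obs()['torque'])"
```

```text
time_s: 2.7
eef_pos: [0.6227, -0.028, 0.0515]
eef_rot: [0.526, 0.473, 0.525, -0.473]
wrist_force: [0.2, 0.8, 0.1]
opening: 0.999
t 2.7 pos [622.7 -28.   51.5] jaw 6.02 F [0.2 0.8 0.1] op 0.999
-> shift [11.5  0.  -2.5] yaw -0.18 q [-0.24  0.49  1.6   0.    1.05 -0.34] down [ 0.002 -0.    -1.   ]
[-5.66879392e-02 -5.39034176e+01 -2.94513237e+01 -3.13831442e-03
 -7.92019215e-03 -4.78312922e-04] [-0.011921   -0.01427197 -0.00411156]
```

```bash
python3 -m jog '[5,0,-2,0,100,11,0,-2,0,100,11,0,-2,0,100,11,0,-2,0,100,11,0,-2,0,100]'; python3 -c "
from h import *
to(622.5,-25.5,40,6.2)"; python3 -m jog '[0,0,0,0,50,0,0,0,0,50,0,0,0,0,50,0,0,0,0,50,0,0,0,0,50]';  python3 -c "
from h import *
to(622.5,-25.5,40,6.2)"
```

```text
time_s: 3.2
eef_pos: [0.6219, -0.026, 0.0395]
eef_rot: [0.526, 0.473, 0.526, -0.473]
wrist_force: [0.2, 0.2, -0.3]
opening: 1.0
t 3.2 pos [621.9 -26.   39.5] jaw 6.01 F [ 0.2  0.2 -0.3] op 1.0
-> shift [-0.5  0.6 -0.5] yaw -0.19 q [-0.23  0.51  1.6  -0.    1.03 -0.34] down [-0.  0. -1.]
time_s: 3.7
eef_pos: [0.6223, -0.0261, 0.04]
eef_rot: [0.526, 0.473, 0.525, -0.473]
wrist_force: [-0.3, 0.1, 3.1]
opening: 0.625
t 3.7 pos [622.3 -26.1  40. ] jaw 6.01 F [-0.3  0.1  3.1] op 0.625
-> shift [-0.   0.3 -0.6] yaw -0.19 q [-0.23  0.51  1.6  -0.    1.03 -0.34] down [ 0.001 -0.    -1.   ]
```

```bash
python3 -m jog '[0,0,2,0,50,0,0,4,0,50,0,0,6,0,50,0,0,8,0,50,0,0,10,0,50]'; python3 -m jog '[0,0,2,0,50,0,0,4,0,50,0,0,6,0,50,0,0,8,0,50,0,0,10,0,50]'; python3 -c "
from h import *
to(622.5,-25.5,40,6.2)"
```

```text
time_s: 4.2
eef_pos: [0.623, -0.0345, 0.04]
eef_rot: [0.525, 0.474, 0.526, -0.472]
wrist_force: [0.2, 6.8, 6.0]
opening: 0.622
time_s: 4.7
eef_pos: [0.624, -0.0443, 0.04]
eef_rot: [0.525, 0.474, 0.526, -0.472]
wrist_force: [-0.2, 8.9, 6.4]
opening: 0.622
t 4.7 pos [624.  -44.3  40. ] jaw 6.02 F [-0.2  8.9  6.4] op 0.622
-> shift [  0.    0.4 -18.8] yaw -0.18 q [-0.26  0.51  1.59  0.    1.04 -0.37] down [-0.     0.002 -1.   ]
```

```bash
python3 -m jog '[-0.3,0,1,0,50,-0.3,0,2,0,50,-0.3,0,3,0,50,-0.3,0,4,0,50,-0.3,0,4,0,50]'; python3 -m jog '[0,0,1,0,50,0,0,1.5,0,50,0,0,2,0,50,0,0,2.5,0,50,0,0,2.5,0,50]'
python3 - <<'E'
from h import *
to(622.5,-25.5,40,6.2)
a=snap('top','t2.png');b=snap('side','s2.png')
A=cv2.resize(a[155:205,270:330],(400,333),interpolation=2);B=cv2.resize(b[120:270,240:340],(400,600),interpolation=2)
c=np.zeros((600,800,3),np.uint8);c[:333,:400]=A;c[:600,400:]=B;cv2.imwrite('pics/c2.png',c[:,:,::-1])
E
```

```text
time_s: 5.2
eef_pos: [0.6244, -0.0486, 0.04]
eef_rot: [0.525, 0.474, 0.526, -0.473]
wrist_force: [-0.1, 6.3, 4.4]
opening: 0.62
time_s: 5.7
eef_pos: [0.6247, -0.051, 0.04]
eef_rot: [0.525, 0.474, 0.526, -0.473]
wrist_force: [0.1, 6.2, 4.3]
opening: 0.623
t 5.7 pos [624.7 -51.   40. ] jaw 6.02 F [0.1 6.2 4.3] op 0.623
-> shift [  0.1   0.5 -25.6] yaw -0.18 q [-0.27  0.52  1.59  0.    1.04 -0.38] down [-0.     0.002 -1.   ]
```

View pics/c2.png

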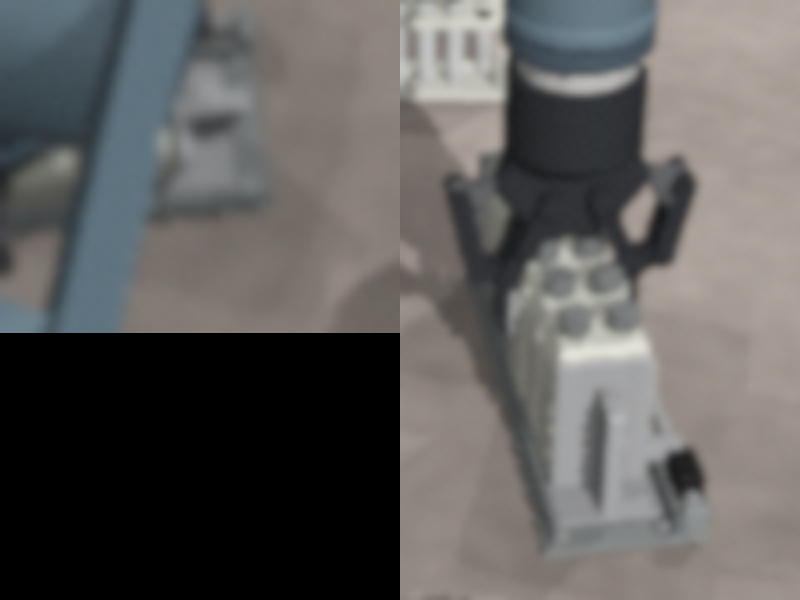

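```bash
python3 - <<'E'
from h import *
cs=optics.get_calibration('side')
for n,x,y,z in [('fin0',600,487,.006),('fin',608,514,.006),('plate',620,545,.005)]:
    p=onz(cs,(x-400+.5)/4-.5+240,(y+.5)/4-.5+120,z)*1e3;print(n,np.round(p,1),p@EY)
E
python3 -m jog '[0,0,0.8,0,50,0,0,1.6,0,50,0,0,2.4,0,50,0,0,3,0,50,0,0,3,0,50]'
```

```text
fin0 [ 635.2 -143.6    6. ] -211.3346134120578
fin [ 636.6 -165.     6. ] -232.76755925999512
plate [ 639.9 -187.6    5. ] -255.57755245083862
time_s: 6.3
eef_pos: [0.625, -0.054, 0.04]
eef_rot: [0.525, 0.474, 0.526, -0.473]
wrist_force: [-0.9, 6.8, 5.4]
opening: 0.623
```

```bash
python3 -m jog '[0,0,1,0,50,0,0,2,0,50,0,0,3,0,50,0,0,4,0,50,0,0,4,0,50]';  python3 -m jog '[0,0,0.5,0,50,0,0,1,0,50,0,0,1.5,0,50,0,0,2,0,50,0,0,2,0,50]'
python3 - <<'E'
from h import *
to(622.5,-25.5,40,6.2)
b=snap('side','s3.png');cv2.imwrite('pics/c3.png',cv2.resize(b[190:270,260:340],(600,600),interpolation=2)[:,:,::-1])
E
```

```text
time_s: 6.8
eef_pos: [0.6253, -0.0572, 0.04]
eef_rot: [0.525, 0.474, 0.526, -0.472]
wrist_force: [0.1, 9.8, 6.1]
opening: 0.627
time_s: 7.3
eef_pos: [0.6253, -0.0572, 0.04]
eef_rot: [0.524, 0.474, 0.527, -0.472]
wrist_force: [-1.6, 16.9, 8.3]
opening: 0.622
t 7.3 pos [625.3 -57.2  40. ] jaw 6.05 F [-1.6 16.9  8.3] op 0.622
-> shift [  0.2   0.6 -31.8] yaw -0.15 q [-0.28  0.52  1.58  0.01  1.04 -0.39] down [-0.001  0.006 -1.   ]
```

View pics/c3.png

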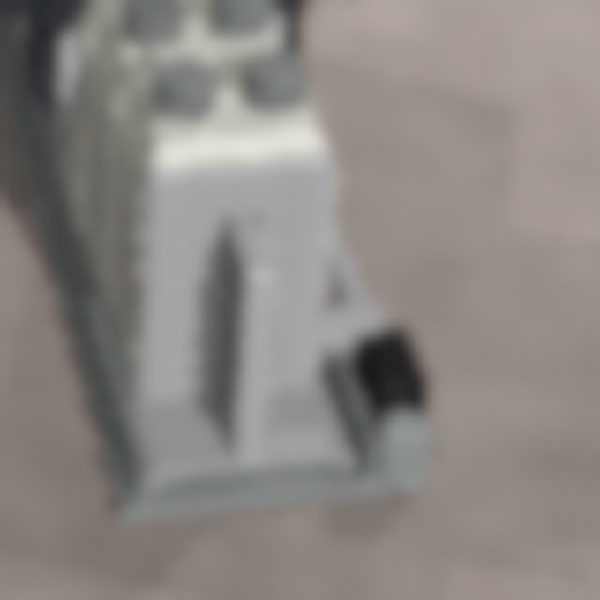

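The stop is at its end: motion stalled at 17 N and the black clamp touches the end block. I'll relax, open, and slide along to the mate.

```bash
python3 -m jog '[0,0,-1.5,0,50,0,0,-1.8,0,50,0,0,-1.8,0,80,0,0,-1.8,0,100,0,0,-1.8,0,100]'; python3 -c "
from h import *
to(618.6,11.9,40,6.2)"
```

```text
time_s: 7.85
eef_pos: [0.6252, -0.06, 0.0395]
eef_rot: [0.525, 0.473, 0.526, -0.473]
wrist_force: [-1.0, -0.2, 0.2]
opening: 1.002
t 7.85 pos [625.2 -60.   39.5] jaw 6.0 F [-1.  -0.2  0.2] op 1.002
-> shift [ -0.5   1.  -72.2] yaw -0.2 q [-0.28  0.52  1.58 -0.    1.04 -0.39] down [-0.001 -0.    -1.   ]
```

```bash
python3 -m jog '[0,0,-25,0,100,0,1,-50,0,100,0,1,-72,0,100,0,1,-72,0,100,0,1,-72,0,100]'; python3 -m jog '[0,0,0,0,50,0,0,0,0,50,0,0,0,0,50,0,0,0,0,50,0,0,0,0,50]'; python3 -m jog '[-0.3,0,-1,0,50,-0.3,0,-2,0,50,-0.3,0,-3,0,50,-0.3,0,-3.5,0,50,-0.3,0,-3.5,0,50]'; python3 -c "
from h import *
to(618.6,11.9,40,6.2)"
```

```text
time_s: 8.35
eef_pos: [0.6189, 0.012, 0.0398]
eef_rot: [0.526, 0.473, 0.526, -0.473]
wrist_force: [-0.1, 0.4, -0.0]
opening: 1.002
time_s: 8.85
eef_pos: [0.6192, 0.0115, 0.0401]
eef_rot: [0.526, 0.473, 0.525, -0.473]
wrist_force: [0.2, -1.8, 0.9]
opening: 0.624
time_s: 9.35
eef_pos: [0.6185, 0.0146, 0.0401]
eef_rot: [0.526, 0.473, 0.525, -0.474]
wrist_force: [0.2, -6.1, 0.5]
opening: 0.625
t 9.35 pos [618.5  14.6  40.1] jaw 6.01 F [ 0.2 -6.1  0.5] op 0.625
-> shift [ 0.1 -0.2  2.7] yaw -0.19 q [-0.17  0.5   1.61 -0.    1.03 -0.27] down [-0.    -0.002 -1.   ]
```

```bash
python3 -m jog '[0,0,-0.5,0,50,0,0,-1,0,50,0,0,-1.5,0,50,0,0,-1.5,0,50,0,0,-1.5,0,50]'; python3 -c "
from h import *
to(618.6,11.9,40,6.2)"
```

```text
time_s: 9.85
eef_pos: [0.6184, 0.0146, 0.0401]
eef_rot: [0.526, 0.472, 0.525, -0.474]
wrist_force: [-0.5, -11.6, -1.4]
opening: 0.63
t 9.85 pos [618.4  14.6  40.1] jaw 5.98 F [ -0.5 -11.6  -1.4] op 0.63
-> shift [ 0.2 -0.1  2.7] yaw -0.22 q [-0.17  0.5   1.61 -0.    1.03 -0.27] down [-0.    -0.003 -1.   ]
```

```bash
python3 -m jog '[0,0,1.3,0,50,0,0,1.6,0,50,0,0,1.6,0,80,0,0,1.6,0,100,0,0,1.6,0,100]'; python3 -m jog '[-30,0,0,0,100,-70,0,0,0,100,-110,0,0,0,100,-130,0,0,0,100,-130,0,0,0,100]'; python3 -c "
from h import *
to(436.5,-155.5,150,1.8)"
```

```text
time_s: 10.35
eef_pos: [0.6184, 0.0162, 0.0401]
eef_rot: [0.525, 0.473, 0.526, -0.473]
wrist_force: [-0.7, -0.2, 0.7]
opening: 1.0
time_s: 10.85
eef_pos: [0.621, 0.0157, 0.1746]
eef_rot: [0.528, 0.474, 0.523, -0.471]
wrist_force: [1.2, -0.3, -1.0]
opening: 1.0
t 10.85 pos [621.   15.7 174.6] jaw 6.05 F [ 1.2 -0.3 -1. ] op 1.0
-> shift [  23.4 -201.7  150.8] yaw 4.25 q [-0.17  0.33  1.54  0.    1.26 -0.27] down [ 0.008 -0.001 -1.   ]
```

```bash
python3 -m jog '[0,-202,151,4,100,0,-202,151,4,100,10,-202,151,4,100,20,-202,151,4,100,23,-202,151,4,100]'; python3 -m jog '[0,0,0,0,100,0,0,0,0,100,0,0,0,0,100,0,0,0,0,100,0,0,0,0,100]'
python3 - <<'E'
from h import *
to(436.5,-155.5,35,1.8)
a=snap('top','t4.png');b=snap('side','s4.png')
A=cv2.resize(a[145:205,210:310],(800,480),interpolation=2)
cv2.imwrite('pics/c4.png',A[:,:,::-1])
cv2.imwrite('pics/c5.png',cv2.resize(b[150:270,140:300],(800,600),interpolation=2)[:,:,::-1])
E
```

```text
time_s: 11.35
eef_pos: [0.4346, -0.1533, 0.1469]
eef_rot: [0.509, 0.491, 0.509, -0.491]
wrist_force: [0.5, -0.9, -0.9]
opening: 0.998
time_s: 11.85
eef_pos: [0.4373, -0.1521, 0.1481]
eef_rot: [0.509, 0.491, 0.509, -0.491]
wrist_force: [0.8, -0.3, 0.9]
opening: 0.999
t 11.85 pos [ 437.3 -152.1  148.1] jaw 2.14 F [ 0.8 -0.3  0.9] op 0.999
-> shift [113.1  -0.9   3.4] yaw 0.34 q [-0.59  0.02  1.96  0.    1.16 -0.63] down [ 0.  0. -1.]
```

View pics/c4.png

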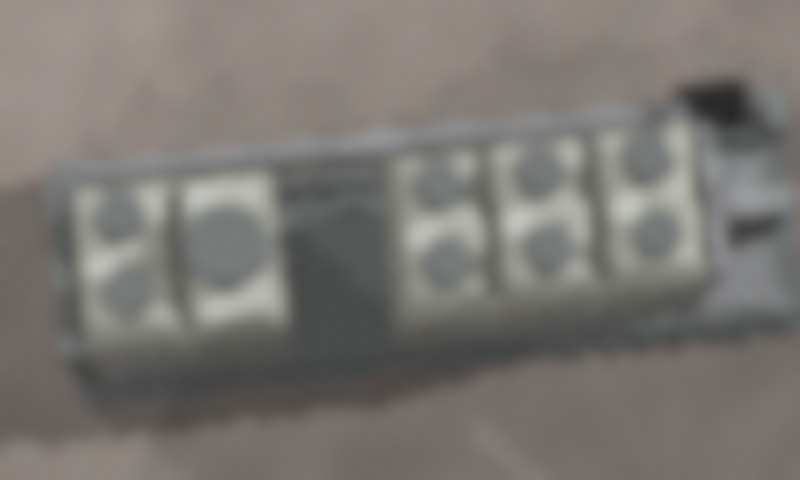

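View pics/c5.png

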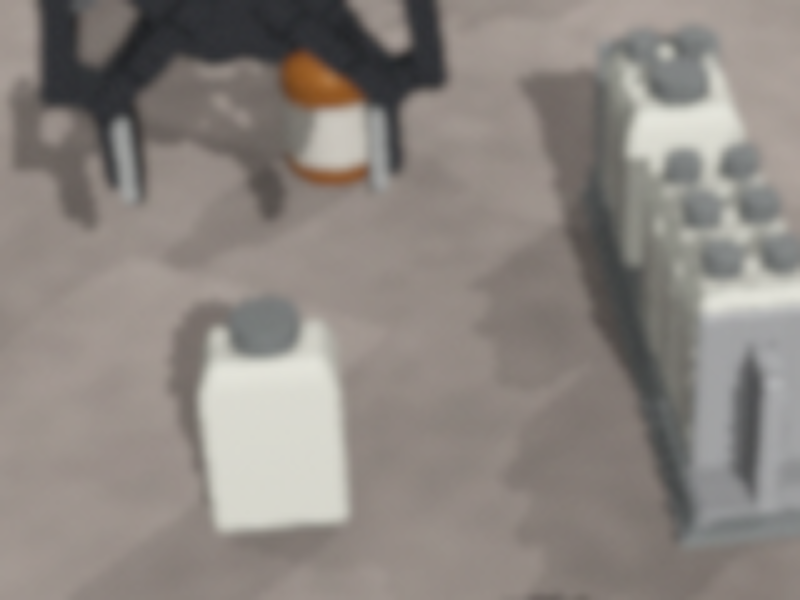

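The top view shows the gap between the mate's edge (280,240) and pack 3's edge (404,240), and everything is upright. Next I compute the gap's centre, fit the row angle and refine the spare's position.

Run:
```python
from h import *
ct=optics.get_calibration('top');cs=optics.get_calibration('side')
P=lambda x,y,z:onz(ct,(x+.5)/8-.5+210,(y+.5)/8-.5+145,z)*1e3
for n,x,y,z in [('mateedge',280,240,.093),('p3edge',404,240,.093),('mid',342,240,.093),('mateL',186,240,.093),('p1c',122,254,.107),('matecap',225,247,.107),('p3cap',442,222,.107),('p5cap',652,195,.107),('p1L',82,260,.093)]:
    p=P(x,y,z); print(n,np.round(p[:2],1),'rackframe',round(p@EX,1),round(p@EY,1))
S=lambda x,y,z:onz(cs,(x+.5)/5-.5+140,(y+.5)/5-.5+150,z)*1e3
for n,x,y,z in [('spare bl',217,531,0),('br',348,521,0),('captop',265,313,.102)]: print(n,np.round(S(x,y,z),1))
```

```text
mateedge [621.9  -2.5] rackframe 618.0 -69.7
p3edge [621.8 -43.7] rackframe 613.4 -110.5
mid [621.8 -23.1] rackframe 615.7 -90.1
mateL [622.1  28.7] rackframe 621.5 -38.7
p1c [615.3  49.1] rackframe 617.0 -17.7
matecap [617.5  15.3] rackframe 615.5 -51.4
p3cap [625.5 -55.8] rackframe 615.8 -123.0
p5cap [ 634.3 -125. ] rackframe 617.1 -192.8
p1L [615.5  63.2] rackframe 618.8 -3.7
spare bl [ 407.9 -170.2    0. ]
br [ 462.5 -167.     0. ]
captop [ 435.  -154.8  102. ]
```

```bash
python3 -m jog '[0,-1,3,0,100,20,-1,3,0,100,50,-1,3,0,100,80,-1,3,0,100,90,-1,3,0,100]'; python3 -c "
from h import *
to(436.3,-155.3,35,2.1)"
```

```text
time_s: 12.45
eef_pos: [0.4338, -0.1548, 0.0555]
eef_rot: [0.507, 0.491, 0.51, -0.491]
wrist_force: [-0.2, -0.2, -0.2]
opening: 1.001
t 12.45 pos [ 433.8 -154.8   55.5] jaw 2.03 F [-0.2 -0.2 -0.2] op 1.001
-> shift [20.5  2.5  0.6] yaw -0.07 q [-0.6   0.18  2.01 -0.    0.95 -0.64] down [-0.004  0.003 -1.   ]
```

```bash
python3 -m jog '[10,0,0,0,100,23,0,0,0,100,23,0,0,0,100,23,0,0,0,100,23,0,0,0,100]'; python3 -c "
from h import *
to(436.3,-155.3,35,2.1)"
```

```text
time_s: 12.95
eef_pos: [0.4363, -0.1564, 0.0359]
eef_rot: [0.509, 0.491, 0.508, -0.491]
wrist_force: [0.4, 0.3, -0.1]
opening: 1.0
t 12.95 pos [ 436.3 -156.4   35.9] jaw 2.02 F [ 0.4  0.3 -0.1] op 1.0
-> shift [ 0.9  0.1 -1.1] yaw -0.08 q [-0.6   0.22  2.02  0.    0.9  -0.64] down [ 0.001 -0.001 -1.   ]
```

```bash
python3 -m jog '[0.3,0,-0.8,0,100,0.3,0,-0.8,0,50,0.3,0,-0.8,0,50,0.3,0,-0.8,0,50,0.3,0,-0.8,0,50]'; python3 -m jog '[0,0,0,0,40,0,0,0,0,40,0,0,0,0,40,-3,0,0,0,40,-6,0,0,0,40]'; python3 -c "
from h import *
to(436.3,-155.3,35,2.1)"; python3 -m jog '[-40,0,0,0,40,-80,0,0,0,40,-110,0,0,0,40,-120,0,0,0,40,-120,0,0,0,40]'; python3 -c "
from h import *
to(621.7,-21.7,152,6.2)"
```

```text
time_s: 13.45
eef_pos: [0.4359, -0.1554, 0.0353]
eef_rot: [0.509, 0.491, 0.508, -0.491]
wrist_force: [-0.2, 0.6, 5.4]
opening: 0.624
time_s: 13.95
eef_pos: [0.4352, -0.1549, 0.0406]
eef_rot: [0.508, 0.491, 0.509, -0.491]
wrist_force: [-0.1, -0.5, -1.2]
opening: 0.624
t 13.95 pos [ 435.2 -154.9   40.6] jaw 2.01 F [-0.1 -0.5 -1.2] op 0.624
-> shift [5.6 1.1 0.4] yaw -0.09 q [-0.6   0.21  2.02  0.    0.91 -0.63] down [-0.001  0.001 -1.   ]
time_s: 14.45
eef_pos: [0.4363, -0.1557, 0.1619]
eef_rot: [0.51, 0.491, 0.508, -0.491]
wrist_force: [-0.4, -0.3, -0.7]
opening: 0.626
t 14.45 pos [ 436.3 -155.7  161.9] jaw 2.01 F [-0.4 -0.3 -0.7] op 0.626
-> shift [  10.2  190.  -127.4] yaw -4.19 q [-0.6   0.    1.95  0.    1.19 -0.63] down [ 0.003 -0.002 -1.   ]
```

```bash
python3 -m jog '[0,190,-127,-4.2,40,0,190,-127,-4.2,40,0,190,-127,-4.2,40,0,190,-127,-4.2,40,0,190,-127,-4.2,40]'; python3 -m jog '[0,0,0,0,40,0,0,0,0,40,0,0,0,0,40,0,0,0,0,40,0,0,0,0,40]'
python3 - <<'E'
from h import *
to(621.7,-21.7,110,6.2)
b=snap('side','s6.png')
cv2.imwrite('pics/c6.png',cv2.resize(b[110:230,220:330],(550,600),interpolation=2)[:,:,::-1])
E
```

```text
time_s: 14.95
eef_pos: [0.6218, -0.0188, 0.1575]
eef_rot: [0.526, 0.471, 0.528, -0.472]
wrist_force: [-0.4, -0.5, -0.6]
opening: 0.625
time_s: 15.45
eef_pos: [0.6204, -0.0224, 0.1608]
eef_rot: [0.526, 0.472, 0.526, -0.473]
wrist_force: [0.7, 0.2, -0.4]
opening: 0.629
t 15.45 pos [620.4 -22.4 160.8] jaw 6.14 F [ 0.7  0.2 -0.4] op 0.629
-> shift [50.8  1.3 -0.6] yaw -0.06 q [-0.23  0.35  1.55 -0.    1.25 -0.33] down [-0. -0. -1.]
```

View pics/c6.png

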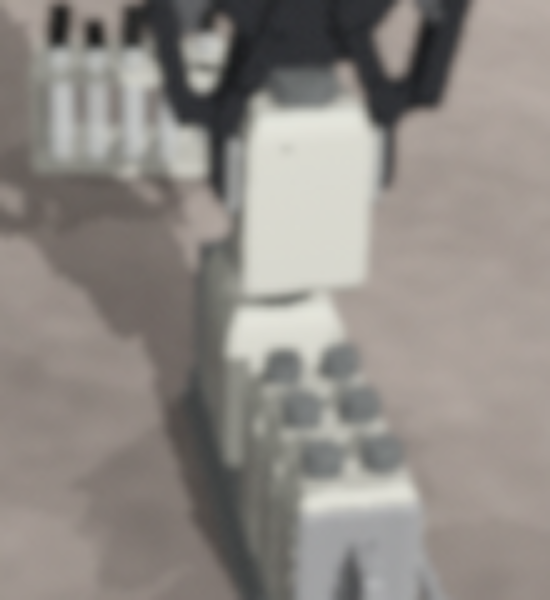

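The spare hangs upright above the gap, with its bottom edge at (243–362, 285). I'll descend in stages and check force.

```bash
python3 -m jog '[10,1,0,0,40,20,1,0,0,40,30,1,0,0,40,36,1,0,0,40,36,1,0,0,40]'; python3 -c "
from h import *
to(621.7,-21.7,110,6.2)";python3 -m jog '[5,0,0,0,40,10,0,0,0,40,14,0,0,0,40,18,0,0,0,40,18,0,0,0,40]'; python3 -c "
from h import *
to(621.7,-21.7,110,6.2)"
```

```text
time_s: 16.0
eef_pos: [0.6209, -0.0212, 0.1229]
eef_rot: [0.525, 0.472, 0.527, -0.473]
wrist_force: [0.2, 0.7, -0.7]
opening: 0.621
t 16.0 pos [620.9 -21.2 122.9] jaw 6.21 F [ 0.2  0.7 -0.7] op 0.621
-> shift [12.9  0.8  0.6] yaw 0.01 q [-0.22  0.39  1.57  0.    1.18 -0.33] down [-0.003  0.001 -1.   ]
time_s: 16.5
eef_pos: [0.6215, -0.0214, 0.106]
eef_rot: [0.526, 0.472, 0.527, -0.472]
wrist_force: [-0.2, 0.9, -1.4]
opening: 0.628
t 16.5 pos [621.5 -21.4 106. ] jaw 6.22 F [-0.2  0.9 -1.4] op 0.628
-> shift [-4.   0.2  0.4] yaw 0.02 q [-0.22  0.42  1.58 -0.    1.15 -0.33] down [-0.001  0.    -1.   ]
```

```bash
python3 -m jog '[8,0,0,0,40,16,0,0,0,40,24,0,0,0,40,32,0,0,0,40,38,0,0,0,40]'; python3 -c "
from h import *
to(621.7,-21.7,40.3,6.2)";python3 -m jog '[0,0,0,0,40,3,0,0,0,40,6,0,0,0,40,9,0,0,0,40,9,0,0,0,40]'; python3 -c "
from h import *
to(621.7,-21.7,40.3,6.2)"
```

```text
time_s: 17.0
eef_pos: [0.6215, -0.0214, 0.0676]
eef_rot: [0.526, 0.472, 0.527, -0.472]
wrist_force: [0.0, 0.2, -2.5]
opening: 0.627
t 17.0 pos [621.5 -21.4  67.6] jaw 6.21 F [ 0.   0.2 -2.5] op 0.627
-> shift [27.3  0.2  0.4] yaw 0.01 q [-0.22  0.47  1.59 -0.    1.08 -0.33] down [-0.001  0.    -1.   ]
time_s: 17.5
eef_pos: [0.6217, -0.0214, 0.0594]
eef_rot: [0.526, 0.472, 0.527, -0.472]
wrist_force: [-0.0, 0.7, -1.0]
opening: 0.626
t 17.5 pos [621.7 -21.4  59.4] jaw 6.21 F [-0.   0.7 -1. ] op 0.626
-> shift [19.1 -0.   0.3] yaw 0.01 q [-0.22  0.48  1.6   0.    1.07 -0.33] down [-0.001  0.    -1.   ]
```

```bash
python3 -m jog '[4,0,0,0,40,8,0,0,0,40,12,0,0,0,40,15,0,0,0,40,16,0,0,0,40]'; python3 -m jog '[0.7,0,0,0,40,1.4,0,0,0,40,2.1,0,0,0,40,2.8,0,0,0,40,2.8,0,0,0,40]'; python3 -c "
from h import *
to(621.7,-21.7,40.3,6.2)"
```

```text
time_s: 18.0
eef_pos: [0.6216, -0.0214, 0.0431]
eef_rot: [0.526, 0.472, 0.527, -0.472]
wrist_force: [0.4, -0.0, -1.1]
opening: 0.626
time_s: 18.5
eef_pos: [0.622, -0.0215, 0.041]
eef_rot: [0.526, 0.472, 0.526, -0.472]
wrist_force: [-1.1, -0.8, -0.9]
opening: 0.628
t 18.5 pos [622.  -21.5  41. ] jaw 6.21 F [-1.1 -0.8 -0.9] op 0.628
-> shift [ 0.7 -0.3  0.2] yaw 0.01 q [-0.22  0.51  1.6   0.    1.03 -0.33] down [-0.  0. -1.]
```

```bash
python3 -m jog '[0.3,0,0,0,40,0.6,0,0,0,40,0.9,0,0,0,40,1.2,0,0,0,40,1.2,0,0,0,40]'; python3 -c "
from h import *
to(621.7,-21.7,40.3,6.2)"
```

```text
time_s: 19.0
eef_pos: [0.622, -0.0215, 0.0403]
eef_rot: [0.526, 0.472, 0.526, -0.472]
wrist_force: [-3.4, -0.1, 4.8]
opening: 0.624
t 19.0 pos [622.  -21.5  40.3] jaw 6.22 F [-3.4 -0.1  4.8] op 0.624
-> shift [ 0.  -0.3  0.2] yaw 0.02 q [-0.22  0.51  1.6  -0.    1.03 -0.33] down [ 0. -0. -1.]
```

```bash
python3 -m jog '[0,0,0,0,70,0,0,0,0,100,0,0,0,0,100,-10,0,0,0,100,-30,0,0,0,100]'; python3 -m jog '[-30,0,0,0,100,-60,0,0,0,100,-90,0,0,0,100,-95,0,60,0,0,-95,0,110,0,0]'
python3 - <<'E'
from h import *
ct=optics.get_calibration('top')
for u,v,z in [(590,297,.085),(577,304,0)]: print('beaker',np.round(onz(ct,u*.64,v*.64,z)*1e3))
to(642.9,-216.8,160,6.2)
E
```

```text
time_s: 19.5
eef_pos: [0.6206, -0.0212, 0.0688]
eef_rot: [0.525, 0.472, 0.527, -0.473]
wrist_force: [-0.4, 0.4, 0.0]
opening: 0.998
time_s: 20.0
eef_pos: [0.6344, -0.1208, 0.1681]
eef_rot: [0.529, 0.472, 0.526, -0.471]
wrist_force: [1.3, -0.9, 0.0]
opening: 0.689
beaker [ 580. -362.   85.]
beaker [ 577. -363.    0.]
t 20.0 pos [ 634.4 -120.8  168.1] jaw 6.43 F [ 1.3 -0.9  0. ] op 0.689
-> shift [ 8.3 -2.3 96.4] yaw 0.23 q [-0.37  0.39  1.48  0.    1.27 -0.48] down [ 0.005 -0.002 -1.   ]
```

Beaker is well clear. I'll go over to behind the fin and look once.

```bash
python3 -m jog '[0,-2,40,0,0,0,-2,70,0,0,0,-2,96,0,0,0,-2,96,0,0,0,-2,96,0,0]'; python3 -m jog '[30,0,0,0,0,60,0,0,0,0,60,0,0,0,0,60,0,0,0,0,60,0,0,0,0]'
python3 - <<'E'
from h import *
to(642.9,-216.8,36,6.2)
a=snap('top','t7.png');b=snap('side','s7.png')
A=cv2.resize(a[145:215,210:330],(480,280),interpolation=2);B=cv2.resize(b[120:270,240:320],(320,600),interpolation=2)
c=np.zeros((600,800,3),np.uint8);c[:280,:480]=A;c[:600,480:]=B;cv2.imwrite('pics/c7.png',c[:,:,::-1])
E
```

```text
time_s: 20.5
eef_pos: [0.6411, -0.2167, 0.165]
eef_rot: [0.526, 0.473, 0.526, -0.472]
wrist_force: [0.4, 0.7, 0.7]
opening: -0.0
time_s: 21.0
eef_pos: [0.6425, -0.2162, 0.1069]
eef_rot: [0.528, 0.472, 0.526, -0.472]
wrist_force: [0.5, 0.6, -0.2]
opening: -0.001
t 21.0 pos [ 642.5 -216.2  106.9] jaw 6.27 F [ 0.5  0.6 -0.2] op -0.001
-> shift [70.9  0.2  0.5] yaw 0.07 q [-0.5   0.52  1.42  0.    1.19 -0.61] down [ 0.003 -0.001 -1.   ]
```

View pics/c7.png

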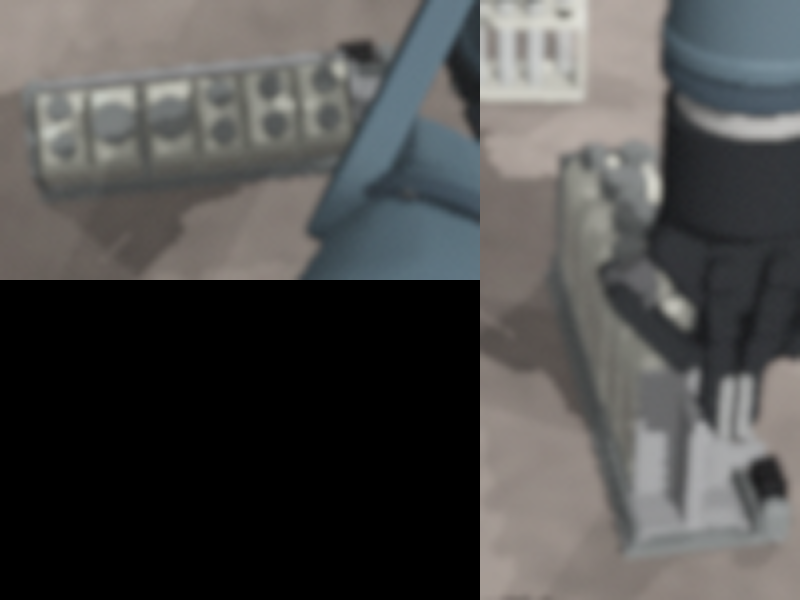

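```bash
python3 - <<'E'
from h import *
cs=optics.get_calibration('side')
p=onz(cs,(690-480)/4+240,525/4+120,.006)*1e3; print(p,p@EX,p@EY)
p=onz(cs,250/7.5+260,460/7.5+190,.006)*1e3; print(p,p@EX,p@EY)
p=onz(cs,262/7.5+260,262/7.5+190,.076)*1e3; print(p,p@EX,p@EY)
u=proj(cs,status.get_obs()['eef_pos']); print((u-[240,120])*4+[480,0])
E
python3 -m jog '[20,0,0,0,0,40,0,0,0,0,60,0,0,0,0,70,0,0,0,0,70,0,0,0,0]'; python3 -c "
from h import *
to(642.9,-216.8,36,6.2)"
```

```text
[ 637.1834696  -174.59600343    6.        ] 614.600304651623 -242.39018929605777
[ 638.89223393 -174.93727068    6.        ] 616.2622177100633 -242.91400591228916
[ 638.29893564 -173.33264468   76.        ] 615.8456882213998 -241.25468958936196
[725.45400487 426.84765972]
time_s: 21.6
eef_pos: [0.6405, -0.216, 0.0338]
eef_rot: [0.526, 0.472, 0.527, -0.472]
wrist_force: [0.1, -0.2, 0.1]
opening: 0.002
t 21.6 pos [ 640.5 -216.    33.8] jaw 6.21 F [ 0.1 -0.2  0.1] op 0.002
-> shift [-2.2  2.3  1.1] yaw 0.01 q [-0.5   0.62  1.45  0.    1.08 -0.61] down [-0.002  0.001 -1.   ]
```

```bash
python3 -m jog '[-1,2,-6,0,0,-1,2,-12,0,0,-1,2,-18,0,0,-1,2,-24,0,0,-1,2,-24,0,0]'; python3 -m jog '[0,0,-1,0,0,0,0,-2,0,0,0,0,-3,0,0,0,0,-4,0,0,0,0,-5,0,0]'; python3 -m jog '[0,0,-1,0,0,0,0,-2,0,0,0,0,-3,0,0,0,0,-4,0,0,0,0,-4,0,0]'; python3 -c "
from h import *
to(642.9,-216.8,36,6.2)"
```

```text
time_s: 22.1
eef_pos: [0.6406, -0.1911, 0.036]
eef_rot: [0.527, 0.472, 0.527, -0.472]
wrist_force: [-0.6, -0.4, 0.6]
opening: 0.001
time_s: 22.6
eef_pos: [0.6401, -0.1878, 0.0357]
eef_rot: [0.527, 0.472, 0.526, -0.472]
wrist_force: [-0.6, -2.3, 0.3]
opening: 0.002
time_s: 23.1
eef_pos: [0.6398, -0.1841, 0.036]
eef_rot: [0.527, 0.472, 0.526, -0.472]
wrist_force: [1.1, -5.3, -0.4]
opening: -0.001
t 23.1 pos [ 639.8 -184.1   36. ] jaw 6.2 F [ 1.1 -5.3 -0.4] op -0.001
-> shift [ 0.  -0.5 32.9] yaw 0.0 q [-0.46  0.59  1.48 -0.    1.07 -0.57] down [ 0.001 -0.001 -1.   ]
```

```bash
python3 -m jog '[0,0,-0.5,0,0,0,0,-1,0,0,0,0,-1.5,0,0,0,0,-2,0,0,0,0,-2,0,0]'; python3 -m jog '[0,0,-0.3,0,0,0,0,-0.6,0,0,0,0,-0.9,0,0,0,0,-1.2,0,0,0,0,-1.2,0,0]'
```

```text
time_s: 23.6
eef_pos: [0.6396, -0.1821, 0.036]
eef_rot: [0.527, 0.472, 0.526, -0.472]
wrist_force: [1.1, -5.1, 0.1]
opening: 0.001
time_s: 24.1
eef_pos: [0.6395, -0.1809, 0.036]
eef_rot: [0.527, 0.472, 0.526, -0.472]
wrist_force: [0.7, -5.5, 0.3]
opening: -0.001
```

Still sliding at about 5 N; continue gently.

```bash
python3 -m jog '[0,0,-0.4,0,0,0,0,-0.8,0,0,0,0,-1.2,0,0,0,0,-1.6,0,0,0,0,-1.6,0,0]'; python3 -m jog '[0,0,-0.3,0,0,0,0,-0.6,0,0,0,0,-0.9,0,0,0,0,-1.2,0,0,0,0,-1.2,0,0]'
```

```text
time_s: 24.6
eef_pos: [0.6395, -0.1808, 0.036]
eef_rot: [0.527, 0.472, 0.525, -0.473]
wrist_force: [0.3, -9.5, -2.1]
opening: -0.0
time_s: 25.1
eef_pos: [0.6395, -0.1807, 0.0361]
eef_rot: [0.528, 0.472, 0.525, -0.473]
wrist_force: [1.1, -13.7, -3.8]
opening: -0.0
```

```bash
python3 -m jog '[0,0,-0.3,0,0,0,0,-0.6,0,0,0,0,-0.9,0,0,0,0,-1.2,0,0,0,0,-1.2,0,0]'
```

```text
time_s: 25.6
eef_pos: [0.6395, -0.1808, 0.0361]
eef_rot: [0.528, 0.471, 0.524, -0.474]
wrist_force: [0.5, -17.1, -5.2]
opening: -0.002
```

The position has stalled at y = -0.181 while the force climbed 9.5, 13.7, then 17 N, so the row is snug. Now back off and check.

```bash
python3 -m jog '[0,0,2,0,0,0,0,4,0,0,0,0,10,0,0,0,0,20,0,0,0,0,35,0,0]'; python3 -m jog '[-30,0,0,0,0,-70,0,0,0,0,-110,0,0,0,0,-130,-40,40,0,0,-130,-80,80,0,0]'; python3 -m jog '[0,-50,30,0,0,0,-100,60,0,0,0,-150,60,0,0,0,-150,60,0,0,0,-150,60,0,0]'
python3 - <<'E'
from h import *
to(642.9,-216.8,36,6.2)
a=snap('top','t8.png');b=snap('side','s8.png')
A=cv2.resize(a[145:215,210:310],(480,336),interpolation=2);B=cv2.resize(b[120:270,240:320],(320,600),interpolation=2)
c=np.zeros((600,800,3),np.uint8);c[:336,:480]=A;c[:600,480:]=B;cv2.imwrite('pics/c8.png',c[:,:,::-1])
E
```

```text
time_s: 26.1
eef_pos: [0.6425, -0.2107, 0.0354]
eef_rot: [0.526, 0.472, 0.527, -0.472]
wrist_force: [-0.4, -0.4, 0.1]
opening: 0.003
time_s: 26.6
eef_pos: [0.5837, -0.2883, 0.1691]
eef_rot: [0.53, 0.472, 0.525, -0.471]
wrist_force: [-0.7, -1.5, 0.1]
opening: -0.003
time_s: 27.1
eef_pos: [0.4372, -0.3639, 0.165]
eef_rot: [0.525, 0.473, 0.526, -0.473]
wrist_force: [0.6, -0.4, -0.4]
opening: 0.002
t 27.1 pos [ 437.2 -363.9  165. ] jaw 6.0 F [ 0.6 -0.4 -0.4] op 0.002
-> shift [ 129.   220.  -124.8] yaw -0.2 q [-0.9   0.23  1.68 -0.    1.22 -1.01] down [-0.  0. -1.]
```

View pics/c8.png

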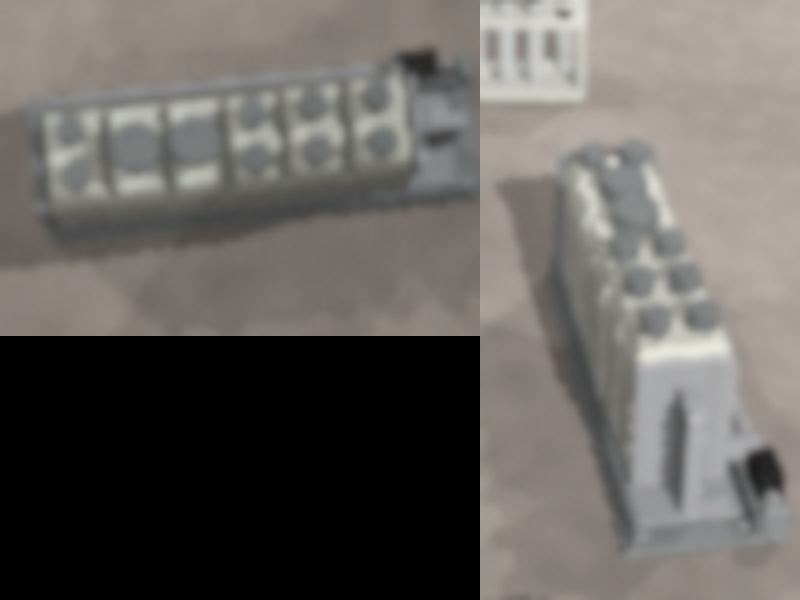

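The final view shows six upright packs with no visible gaps. The two big caps sit side by side at (135,148) and (195,138), and the stop is against the last pack.

```bash
python3 -c "
from bench import hand_in; print(hand_in())"
```

```text
the job is handed in; nothing more can be done
None
```

The spare reagent pack is back in the rack, right next to its single-cap mate on the side towards the sliding stop. The row is snug against the fixed end, and I handed the job in at about 27 s of the 72 s.

- **Making room:** I gripped pack 3 and drew it, packs 4 and 5 and the stop back to the stop's outer end of travel. The wrist read about 17 N there. I then pushed the mate and pack 1 against the end wall, at about 12 N.
- **Setting down:** I lowered the spare into the gap until it touched the floor at the expected height, with about 5 N at contact, and released it.
- **Snugging:** I pushed the fin's end at about 5 N while the row slid. The motion then stopped dead while the force rose to 9.5, 13.7 and 17 N. I backed off there, below the 20 N limit.
- **Last checks:** The final pictures show six upright packs with no visible gaps and the two big caps side by side. The stop is against the row and the arm is clear with about zero wrist force. No move touched the bystanders, but the last pictures were cropped to the rack, so I did not check them again.
- **Disagreements:** An early side-view estimate of the cap positions was about 8 mm off the top view. I put this down to picking the middle of the cap instead of its top, and the grips agreed with the top view. The measured tool position also wandered by up to 4 mm just after fast moves, so I let it settle and corrected it before gripping.

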